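Put the mixed hose fittings back in their stock bins

ROBOT

A 6-joint arm with a two-finger parallel gripper is mounted at the origin on the work surface. World frame = base frame: x ahead of the robot, y to its left, z up, the work surface at z = 0. Lengths are in mm, angles in rad, forces in N, time in s.
With the tool pointing down it reaches from about 250 to 725 mm from the base axis. Payload 4 kg.
Tool frame: the origin (TCP) lies on the front face of the gripper's body, between the roots of the fingers; the fingertips stand 73 mm ahead of it and the grasp point (between the pads) lies 54 mm ahead of it (r.pinch_z is the distance from the TCP to the grasp point, in mm); z points along the fingers, y is the line along which they close (so a half turn about z gives the same grasp; the last joint's range is limited). The gripper opens to 85 mm and grips with 20 to 120 N. Pads are 22 mm wide; open, the fingers measure 114 mm over their backs; the gripper's body (76 mm by 85 mm) begins 54 mm behind the grasp point. The pads swing forward as they close: fully open they stand 13 mm farther back than shut.
Start: joints at [1.266, 0.241, 0.005, 1.335, 0, 1.571], TCP at [150.049, 476.954, 303.906] pointing down, gripper open.
Joint ranges: [-2.72, 2.72], [-1.05, 1.87], [-1.09, 1.28], [-1.99, 2.15], [-1.42, 1.44], [-3.14, 3.14]. Speed limits (rad/s): [2.79, 2.79, 3.14, 3.14, 3.14, 3.14].

INTERFACE

Orientations are given as [roll, pitch, yaw] about the fixed x, y, z axes, in that order (R = Rz(yaw) Ry(pitch) Rx(roll)).
In Python, from cell import r gives the robot as it stands. The module is installed in compiled form; this text tells all that it offers.
- The arm moves only by the tool step_arm, never from a script. Its argument "increments" is a list of rows, each a list of 7 numbers: the shift along the world's x, y, z in units of 20 cm (1.0 is 20 cm), then the turn, a rotation vector about the world's x, y, z in units of pi/2 rad (1.0 is pi/2 rad), then the closure, from 0 (fully open) to 1 (shut). In form: [[tx, ty, tz, ax, ay, az, hand], ...]. A call has 1 to 10 rows; each row shifts and turns the commanded pose from where the row before left it; what a row does not reach is not made up. A row lasts 1/10 s, in which the tool goes at most 50 mm and 8.59 degrees, less where a joint would pass 70% of its speed; a pose out of reach is approached as far as the arm can. A call with a number of a shift or a turn outside -1 to 1 is refused whole. A call with a gripper value outside its range is refused whole. The fingers move at their own pace and stop on an object; the grip force is fixed at half the most. Time passes only in rows, so rows that do not move let the fingers close. It gives the time, the measured TCP pose, the force, the opening and the grip force at its end, in the units of the state.
- r.get_state(): the state, without advancing time (a new reading comes with each control period).
- r.snapshot(name): name is "scene" or "top"; returns (picture, depth): 400x640x3 uint8, red, green, blue; 400x640 float32, mm along the optical axis (not along the pixel's ray), 0 where there is no reading.
- r.calibration(name): a dict with "mtx" (3x3 intrinsics, pixels), "eye" and "rotation" of the camera in the world. Camera axes: x right, y down, z forward; pixel columns grow to the right and rows downward; lengths in mm; the calibration is good to about 2 mm. A picture is of the moment at which its call begins. calibration takes no time and is no camera call.
- r.finish_job(): hands the job in; it is judged then, once.
The state is a dict: "t": time; "qpos": joint angles; "qvel": joint speeds; "effort": joint torques, N m; "tcp_pos": TCP position; "tool_rot": TCP orientation; "ft_force": force on the tool from outside, world axes, zero at the start; "torque": the same for the moment, N m; "opening": finger opening in mm; "grip_force": force on a finger pad.
Only numpy, scipy, OpenCV 4.12 (cv2) and the standard library are available. Lean on these libraries where they do the work, as an engineer would, in place of code of your own. Each camera call takes 0.05 s, during which the arm holds its last target. There are 200 camera calls.

TASK

Clear the fittings off the green mat into the blue stock bins, each into the bin that already holds its kind: the straight hose fitting, the elbow and the brass nipple laid flat on the bin's floor in front of the stock, and both dark ferrules stood on end on the floor like the ones in their bin. Set every piece down rather than dropping it, so that threads and ends are not dented, and leave the grease tin standing where it is.

Things in the scene. Friction and masses are not known exactly. Their poses are not given: they have to be found in the camera images.
- straight: Straight hose fitting, bright steel, lying, 66 mm long, 140 g: round crimp shell (26 mm dia, 36 long) at its -x end, thin 8 mm neck, hexagon nut (26 mm across flats, 30 across corners, 22 long) at its +x end. Origin on its axis at mid-length, 13 mm above what it lies on; x along the axis to the nut. Middle of the shell: x = -15 mm.
- elbow: 90 degree elbow hose fitting, bright steel, lying flat: an L of 63 (x) by 51 mm (y), 170 g. Origin mid-outline, 13 mm above what it lies on, z up. Round crimp shell (26 mm dia) along x from -31.5 to +2.5 mm at y = -12.5 mm; hexagon nut (26 mm across flats, 30 across corners) along y from +3.5 to +25.5 mm at x = +18.5 mm; a 16 mm bent tube joins them.
- nipple: Brass double nipple, lying, 46 mm long, 100 g: hexagon (26 mm across flats, 14 long) in the middle, a thread of 21 mm diameter and 16 mm length at each end. Origin at its middle on the axis, 13 mm above what it lies on; x along the axis. It rests on a flat of the hexagon, so from above it is 30 mm wide across the corners.
- ferrule_a: Bare crimp ferrule: dark steel tube, 30 mm outer and 23 mm inner diameter, 38 mm tall, 70 g, standing on end on the mat. Origin at the centre of its underside, z up along the tube.
- ferrule_b: Bare crimp ferrule, the same as ferrule_a in every way. Origin at the centre of its underside, z up along the tube.
- bin_straight: Bin with straight hose fittings. Blue, fixed, 165 mm deep (x), 122 wide (y), walls and floor 3 mm, on a 3 mm rail. Origin: centre of its underside; x to its back, front to the robot. Back wall and sides 52 mm high, sides slope from x = -30 mm to 28 mm at the front; front lip 25 mm. The stock (fixed, up to z = 56 mm) fills it from x = +11 mm back; the floor before it is free.
- bin_elbow: Bin with elbow hose fittings. Blue, fixed, 165 mm deep (x), 122 wide (y), walls and floor 3 mm, on a 3 mm rail. Origin: centre of its underside; x to its back, front to the robot. Back wall and sides 52 mm high, sides slope from x = -30 mm to 28 mm at the front; front lip 25 mm. The stock (fixed, up to z = 56 mm) fills it from x = +8 mm back; the floor before it is free.
- bin_nipple: Bin with brass nipples. Blue, fixed, 165 mm deep (x), 122 wide (y), walls and floor 3 mm, on a 3 mm rail. Origin: centre of its underside; x to its back, front to the robot. Back wall and sides 52 mm high, sides slope from x = -30 mm to 28 mm at the front; front lip 25 mm. The stock (fixed, up to z = 54 mm) fills it from x = +24 mm back; the floor before it is free.
- bin_ferrule: Bin with dark ferrules on end. Blue, fixed, 165 mm deep (x), 122 wide (y), walls and floor 3 mm, on a 3 mm rail. Origin: centre of its underside; x to its back, front to the robot. Back wall and sides 52 mm high, sides slope from x = -30 mm to 28 mm at the front; front lip 25 mm. The stock (fixed, up to z = 41 mm) fills it from x = +14 mm back; the floor before it is free.
- grease_tin: Round red grease tin with a white lid, 59 mm diameter, 42 mm tall, loose, to stay where it is. Origin at the centre of its underside. It and the five pieces stand in a loose row, 90 mm or more from centre to centre, on a green rubber mat 3 mm thick that lies on the bench (z = 0).

How it is judged (in metres and radians):
At the end, for the whole second after the job is handed in: Straight fitting, elbow and nipple lie level (11 deg) and both ferrules stand upright (8.5 deg), all at rest on the floor of the bin of their kind, inside its walls (origin within 75 mm of the bin's centre in depth, 55 mm across, and under 26 mm, ferrules 10 mm, above its origin) (x of straight in the frame of bin_straight between -0.075 and 0.075 m and y of straight in the frame of bin_straight between -0.055 and 0.055 m and z of straight in the frame of bin_straight below 0.026 m and angle between straight's own x axis and vertical between 1.37 and 1.77 rad and linear speed of each of straight, elbow, nipple, ferrule_a, ferrule_b below 0.02 m/s and x of elbow in the frame of bin_elbow between -0.075 and 0.075 m and y of elbow in the frame of bin_elbow between -0.055 and 0.055 m and z of elbow in the frame of bin_elbow below 0.026 m and angle between the z axis of elbow and the z axis of bin_elbow, either way round below 0.2 rad and x of nipple in the frame of bin_nipple between -0.075 and 0.075 m and y of nipple in the frame of bin_nipple between -0.055 and 0.055 m and z of nipple in the frame of bin_nipple below 0.026 m and angle between nipple's own x axis and vertical between 1.37 and 1.77 rad and x of ferrule_a in the frame of bin_ferrule between -0.075 and 0.075 m and y of ferrule_a in the frame of bin_ferrule between -0.055 and 0.055 m and z of each of ferrule_a, ferrule_b in the frame of bin_ferrule below 0.01 m and angle between each of ferrule_a, ferrule_b's own z axis and vertical below 0.15 rad and x of ferrule_b in the frame of bin_ferrule between -0.075 and 0.075 m and y of ferrule_b in the frame of bin_ferrule between -0.055 and 0.055 m); the robot touches nothing.
It fails at once if a fitting or ferrule is dropped or thrown (moves faster than 0.8 m/s while no finger touches it: a fall of more than about 30 mm) ((linear speed of straight above 0.8 m/s and contact force between straight and the fingers below 0.02 N) or (linear speed of elbow above 0.8 m/s and contact force between elbow and the fingers below 0.02 N) or (linear speed of nipple above 0.8 m/s and contact force between nipple and the fingers below 0.02 N) or (linear speed of ferrule_a above 0.8 m/s and contact force between ferrule_a and the fingers below 0.02 N) or (linear speed of ferrule_b above 0.8 m/s and contact force between ferrule_b and the fingers below 0.02 N)).
It fails at once if the grease tin is moved more than 20 mm or tipped more than 17 degrees (distance of grease_tin from where it was at the start of the episode above 0.02 m or angle between grease_tin's own z axis and vertical above 0.3 rad).
It also fails if it takes over 102 s, if anything falls off the work surface, if the arm or the gripper's body presses on something with over 40 N, if the wrist force passes 120 N, or if a joint passes its speed limit or range.

## Working session

There is one attempt and no reset: what is moved stays moved. The work goes in short steps, Python scripts to look and compute and a tool call to move; the robot and the scene stay as the last step left them, time stands still between calls to the robot, and variables do not carry over. Pictures are saved under pics/ and viewed, at most 14 in all, crops included, and the job is handed in when it is done.

Besides the shell and the picture viewer there is one more tool, called after "Request:" as name([rows], argument=value, ...), one row to a line, values as JSON. step_arm: Moves the arm, as the interface text tells. Shifts and turns lie within -1 to 1; 1 stands for 20 cm of shift or pi/2 rad of turn. Its arguments: {"type":"object","properties":{"increments":{"type":"array"}},"required":["increments"]}

```bash
mkdir -p pics; python3 - <<'E'
from cell import r
import cv2,numpy as np
for n in("scene","top"):
    p,d=r.snapshot(n); cv2.imwrite(f"pics/{n}0.png",p[:,:,::-1]); np.savez(f"{n}0.npz",p=p,d=d)
    c=r.calibration(n); print(n,c)
s=r.get_state();print(s['t'],s['tcp_pos'],s['tool_rot'],s['opening'],r.pinch_z)
E
```

```text
scene {'mtx': array([[397.57835867,   0.        , 322.07986058],
       [  0.        , 397.57835867, 207.04306567],
       [  0.        ,   0.        ,   1.        ]]), 'eye': array([901.21032701, 419.61574713, 591.89838176]), 'rotation': array([-2.34756406e+00,  2.89816170e-04,  2.37046084e+00])}
top {'mtx': array([[372.93517678,   0.        , 313.27466133],
       [  0.        , 372.93517678, 198.89045297],
       [  0.        ,   0.        ,   1.        ]]), 'eye': array([449.53447601,   4.90985097, 940.55817152]), 'rotation': array([-3.04449954,  0.02729187, -1.58798399])}
0.1 [149.92301228 476.54738474 303.09722019] [-3.13969815e+00 -5.57611552e-06  2.83683288e+00] 85.20223986191326 53.900000000000006
```

View pics/scene0.png

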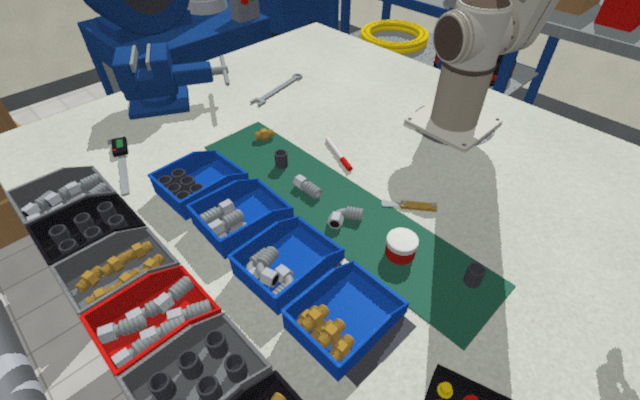

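View pics/top0.png

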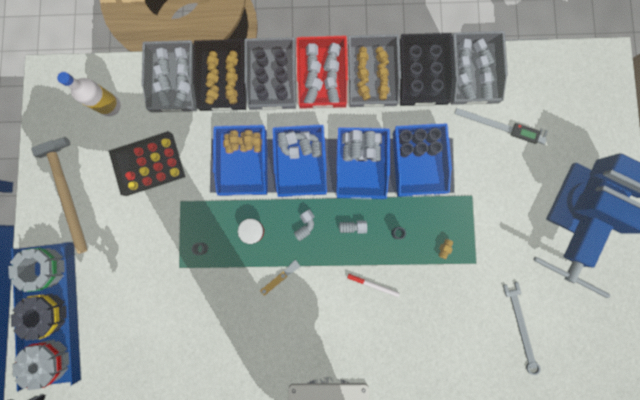

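The pieces run in a row left to right in the top view: ferrule (200,248), tin (250,231), elbow (305,225), straight (352,227), ferrule (398,232) and nipple (446,248). The bins above them, left to right, hold nipples (240,160), elbows (300,160), straights (362,160) and ferrules (423,160).

```bash
cat > h.py <<'E'
import cv2,numpy as np
from scipy.spatial.transform import Rotation as R
from cell import r
def cam(n):
    c=r.calibration(n); return c['mtx'],np.array(c['eye']),R.from_euler('xyz',c['rotation']).as_matrix()
def cloud(n,d):
    K,e,M=cam(n); v,u=np.mgrid[:d.shape[0],:d.shape[1]]
    P=np.stack([(u-K[0,2])/K[0,0]*d,(v-K[1,2])/K[1,1]*d,d],-1)
    return P@M.T+e
def onplane(n,uv,z):
    K,e,M=cam(n); uv=np.atleast_2d(uv).astype(float)
    D=np.c_[(uv-K[:2,2])/[K[0,0],K[1,1]],np.ones(len(uv))]@M.T
    return e+D*((z-e[2])/D[:,2])[:,None]
def proj(n,X):
    K,e,M=cam(n); p=(np.asarray(X)-e)@M@K.T; return p[...,:2]/p[...,2:]
E
cat > m.py <<'E'
from h import *
for n in("top","scene"):
    f=np.load(n+"0.npz");W=cloud(n,f['d']);hsv=cv2.cvtColor(f['p'],cv2.COLOR_RGB2HSV)
    W[f['d']==0]=np.nan; z=W[...,2]
    g=cv2.inRange(hsv,(65,80,30),(90,255,255))>0; b=cv2.inRange(hsv,(102,150,60),(120,255,255))
    print(n,"mat z med/std",np.nanmedian(z[g]),np.nanstd(z[g]))
    q=lambda m:[np.nanpercentile(W[m][:,i],[2,98]).round() for i in range(2)]
    print(" mat extent",q(g))
    N,L,S,C=cv2.connectedComponentsWithStats(b)
    for i in range(1,N):
        if S[i,4]>300:
            print(" blue",C[i].round(),S[i,4],q(L==i),np.nanpercentile(z[L==i],[2,50,98]).round(1))
    hull=np.zeros(g.shape,np.uint8); cv2.fillConvexPoly(hull,cv2.convexHull(np.argwhere(cv2.morphologyEx(g.astype(np.uint8),cv2.MORPH_OPEN,np.ones((3,3))))[:,::-1].astype(np.int32)),1)
    for zt in (9,):
        m=((hull>0)&(z>zt)&(W[...,0]<430)).astype(np.uint8)
        N,L,S,C=cv2.connectedComponentsWithStats(m)
        for i in range(1,N):
            if S[i,4]>25:
                p=W[L==i]; c=p[:,:2].mean(0); ew,ev=np.linalg.eigh(np.cov(p[:,:2].T)); a=ev[:,1]
                rect=cv2.minAreaRect(p[:,:2].astype(np.float32))
                print(" obj",C[i].round(1),S[i,4],c.round(1),"z",np.percentile(p[:,2],[50,98]).round(1),"pca",np.degrees(np.arctan2(a[1],a[0])).round(1),"rect",np.round(rect[0],1),np.round(rect[1],1),round(rect[2],1))
f=np.load("top0.npz");cv2.imwrite("pics/c.png",cv2.resize(f['p'][120:270,180:480,::-1],(798,399),interpolation=cv2.INTER_CUBIC))
E
python3 m.py
```

```text
top mat z med/std 3.1181260655195047 5.2908553937663525
 mat extent [array([380., 538.]), array([-353.,  320.])]
 blue [418. 169.] 1991 [array([548., 709.]), array([-297., -177.])] [ 2.8  6.7 56.2]
 blue [241. 167.] 2454 [array([558., 718.]), array([145., 267.])] [ 3.1  7.1 56.4]
 blue [299. 168.] 2342 [array([553., 714.]), array([ -0., 121.])] [ 3.   6.9 56.7]
 blue [363. 173.] 2266 [array([543., 704.]), array([-155.,  -33.])] [ 2.9  6.7 56.5]
 blue [622. 211.] 449 [array([459., 514.]), array([-647., -572.])] [148.7 152.1 154.6]
 blue [  4. 304.] 1119 [array([  4., 467.]), array([966., 974.])] [-197.  -181.5 -154.2]
 blue [ 68. 342.] 888 [array([110., 348.]), array([608., 677.])] [ 9.3 15.  37.2]
 obj [445.3 249.1] 165 [ 411.1 -288.3] z [24.7 30.5] pca 152.4 rect [ 409.2 -290.4] [29.7 39.6] 85.5
 obj [199.1 249.8] 99 [419.2 309.2] z [33.1 42.5] pca 89.4 rect [419.  309.4] [29.2 19.8] 89.2
 obj [ 58.6 267.4] 1138 [382.4 653.6] z [31.2 68.5] pca -175.5 rect [381.  661.1] [66.4 96.7] 89.9
 obj [ 81.1 249.7] 48 [424.  608.4] z [22.4 27.1] pca 99.0 rect [423.2 609.7] [24.3 10.5] 89.1
scene mat z med/std 2.2886350578067436 2.09512460048764
 mat extent [array([382., 540.]), array([-350.,  362.])]
 blue [182.  45.] 14455 [array([-1069.,   601.]), array([-1756.,  -560.])] [-390.9    1.8  152. ]
 blue [412.   7.] 551 [array([-1622., -1029.]), array([-1512.,  -695.])] [-477.3 -136.6 -106.9]
 blue [541.  69.] 577 [array([-1626., -1593.]), array([-321., -273.])] [-692.  -473.2 -301.2]
 blue [504.  71.] 462 [array([-1240., -1040.]), array([-399., -272.])] [-411.1 -311.1 -214.7]
 blue [288. 257.] 18425 [array([548., 721.]), array([-298.,  267.])] [ 3.8 22.1 55.5]
 obj [265.9 133.7] 126 [ 414.7 -284.4] z [22.5 29.4] pca 152.7 rect [ 413.  -287.8] [25.4 39.2] 71.0
 obj [478.1 269.5] 173 [417.6 309.9] z [32.8 41.2] pca 70.9 rect [420.1 310.2] [29.3 19.4] 89.3
```

View pics/c.png

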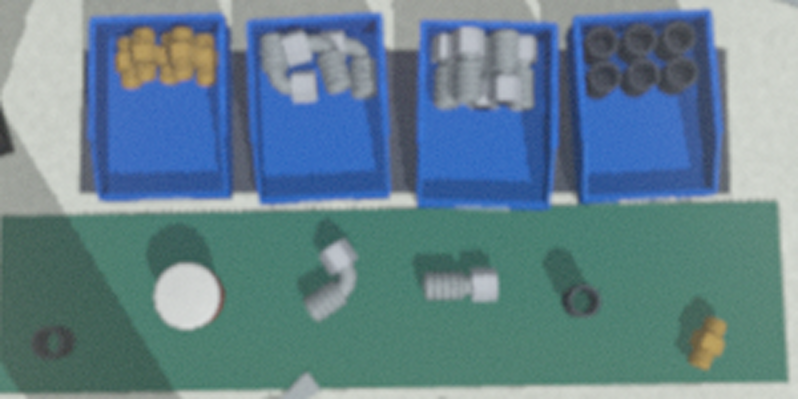

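The crop shows the tin at (187,295), the elbow with its shell at (325,302) and nut at (338,255), and the straight fitting with its nut to the right at (485,285). The ferrules are at (53,342) and (581,300), and the nipple lies tilted at (708,343). My x filter dropped the middle pieces, so I'll measure again without it.

```bash
cat > m2.py <<'E'
from h import *
for n in("top","scene"):
    f=np.load(n+"0.npz");W=cloud(n,f['d']);W[f['d']==0]=np.nan;z=W[...,2];x=W[...,0];y=W[...,1]
    m=((x>385)&(x<532)&(y>-350)&(y<380)&(z>9)&(z<60)).astype(np.uint8)
    N,L,S,C=cv2.connectedComponentsWithStats(m)
    for i in range(1,N):
        if S[i,4]>30:
            p=W[L==i];c=p[:,:2].mean(0);ew,ev=np.linalg.eigh(np.cov(p[:,:2].T));a=ev[:,1]
            rc=cv2.minAreaRect(p[:,:2].astype(np.float32))
            print(n,C[i].round(),S[i,4],"mean",c.round(1),"z98",np.percentile(p[:,2],98).round(1),"pca",np.degrees(np.arctan2(a[1],a[0])).round(1),"rect",np.round(rc[0],1),np.round(rc[1],1),round(rc[2],1),"bb",p[:,:2].min(0).round(),p[:,:2].max(0).round())
    if n=="top":
        b=cv2.inRange(cv2.cvtColor(f['p'],cv2.COLOR_RGB2HSV),(102,130,40),(122,255,255))
        N,L,S,C=cv2.connectedComponentsWithStats(b)
        for i in range(1,N):
            k=(L==i)&(x>530)&(x<730)&(abs(y)<320)&(z>20)
            if k.sum()>150:
                rc=cv2.minAreaRect(W[k][:,:2].astype(np.float32)); print("bin",np.round(rc[0],1),np.round(rc[1],1),round(rc[2],1))
        # elbow & straight: raise contour detail
        for nm,c0 in(("elbow",(305,225)),("straight",(352,227))):
            k=m.astype(bool)&(np.hypot(*(np.mgrid[:400,:640]-np.array([c0[1],c0[0]])[:,None,None]))<22)
            q=W[k&(z>22)]; print(nm); 
            for ang in range(0,180,15):
                d=np.array([np.cos(np.radians(ang)),np.sin(np.radians(ang))]);s=q[:,:2]@d;print(ang,np.percentile(s,[1,99]).round(0),end=' ')
            print()
E
python3 m2.py
python3 - <<'E'
import cv2,numpy as np
a=np.load('top0.npz')['p'][200:265,285:465,::-1]
cv2.imwrite('pics/c2.png',cv2.resize(a,(792,286),interpolation=cv2.INTER_CUBIC))
E
```

```text
top [305. 225.] 314 mean [475.5  49.2] z98 31.7 pca 157.4 rect [476.   49.9] [38.7 77.2] 69.1 bb [441.  27.] [512.  77.]
top [251. 230.] 487 mean [464. 180.] z98 48.6 pca 84.6 rect [464.  181.5] [58.3 55.3] 89.1 bb [436. 152.] [492. 211.]
top [354. 226.] 282 mean [469.8 -69.2] z98 31.0 pca 90.5 rect [471.  -67.8] [64.4 29.6] 89.0 bb [ 456. -100.] [485. -36.]
top [399. 232.] 101 mean [ 453.  -176.2] z98 42.4 pca 92.3 rect [ 452.9 -175.9] [27.8 26.8] 88.1 bb [ 440. -190.] [ 467. -162.]
top [446. 248.] 187 mean [ 413.7 -289.2] z98 30.4 pca 156.1 rect [ 413.1 -291.1] [29.1 45.3] 61.7 bb [ 389. -306.] [ 438. -275.]
top [199. 248.] 139 mean [423.5 308.8] z98 42.6 pca 96.4 rect [423.4 309.2] [28.1 29.5] 41.5 bb [409. 295.] [438. 324.]
bin [637.5 207.4] [126.  166.3] 90.0
bin [632.6  59.5] [165.8 125.7] 2.1
bin [ 628.7 -238.6] [166.3 126.3] 2.0
bin [623.9 -93.5] [125.4 166. ] 87.9
elbow
0 [444. 509.] 15 [445. 503.] 30 [415. 464.] 45 [352. 395.] 60 [264. 299.] 75 [155. 190.] 90 [32. 75.] 105 [-98. -46.] 120 [-221. -162.] 135 [-331. -266.] 150 [-420. -351.] 165 [-481. -412.] 
straight
0 [458. 
[... 238 characters left out ...]
ca 151.4 rect [ 416.5 -288.9] [25.4 46.5] 71.0 bb [ 395. -308.] [ 439. -271.]
scene [281. 158.] 209 mean [ 457.8 -172.8] z98 41.5 pca 51.6 rect [ 455.5 -175.2] [29.2 28.3] 13.2 bb [ 440. -190.] [ 470. -161.]
scene [307. 186.] 330 mean [476.2 -65.2] z98 29.7 pca 93.3 rect [473.5 -66.8] [67.1 27.1] 89.3 bb [ 460. -101.] [487. -33.]
scene [345. 216.] 448 mean [482.3  53.6] z98 29.2 pca 158.3 rect [478.7  51.4] [36.7 78.5] 70.0 bb [443.  29.] [516.  78.]
scene [402. 245.] 946 mean [473.4 186.2] z98 46.2 pca -153.0 rect [466. 182.] [57.8 58.1] 47.3 bb [436. 153.] [495. 211.]
scene [475. 274.] 394 mean [428.2 310.4] z98 41.2 pca -165.9 rect [425.7 309.4] [30.3 28.1] 31.6 bb [410. 295.] [442. 325.]
```

View pics/c2.png

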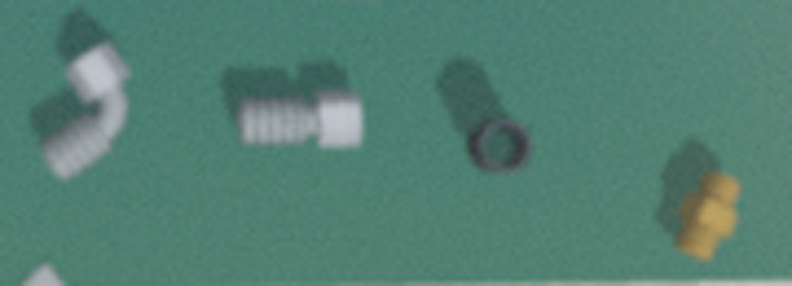

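The crop shows the elbow's shell running from (52,160) to (100,125), with its nut at (98,72). I'll fix the elbow's pose from those features.

```bash
python3 - <<'E'
from h import *
f=np.load("top0.npz");p=f['p'];W=cloud("top",f['d'])
hsv=cv2.cvtColor(p,cv2.COLOR_RGB2HSV)
c=lambda a:np.array([285,200])+(np.array(a)+.5)/4.4-.5
for a in[(52,160),(75,147),(100,125),(98,72)]: print(a,onplane("top",c(a),24)[0].round(1))
# depth points of the elbow, split by known size: far end = shell
m=(W[...,2]>14)&(W[...,2]<40)&(hsv[...,1]<70)&(W[...,0]>435)&(W[...,0]<515)&(W[...,1]>20)&(W[...,1]<85)
q=W[m][:,:2];print(len(q))
for cut in(465,470,475):
    s=q[(q[:,0]<cut)];rc=cv2.minAreaRect(s.astype(np.float32));e,v=np.linalg.eigh(np.cov(s.T));print(cut,s.mean(0).round(1),np.round(rc[0],1),np.round(rc[1],1),rc[2],np.degrees(np.arctan2(v[1,1],v[0,1])))
# nut: brighter smooth end
s=q[q[:,0]>486];rc=cv2.minAreaRect(s.astype(np.float32));print("nut",s.mean(0),rc)
hull=cv2.convexHull(q.astype(np.float32)); print(cv2.approxPolyDP(hull,4,True)[:,0].round())
E
```

```text
(52, 160) [448.8  71.2  24. ]
(75, 147) [455.8  58.3  24. ]
(100, 125) [467.8  44.2  24. ]
(98, 72) [497.3  44.8  24. ]
313
465 [454.6  58.6] [452.2  57.7] [39.3 22.1] 89.00959014892578 101.6602762111621
470 [456.9  56.9] [460.4  54.1] [25.5 43.5] 33.02449035644531 111.7945301590463
475 [459.1  55. ] [461.7  52.1] [25.5 48.2] 33.02449417114258 120.83411337382415
nut [497.9735389   43.76271337] ((496.21929931640625, 43.56856155395508), (26.876052856445312, 29.603076934814453), 32.51842498779297)
[[512.  37.]
 [498.  62.]
 [459.  77.]
 [441.  68.]
 [456.  38.]
 [473.  30.]
 [497.  27.]]
```

Poses so far, in mm:

| Item | Position | Notes |
|---|---|---|
| ferrule_b | (424.5, 309) | |
| ferrule_a | (454.5, -175.5) | |
| straight | (472, -67.5) | x axis toward -y |
| elbow | grip point (457.5, 60) | x axis at -57° |
| nipple | (415, -290) | axis at 154° |
| tin | (465, 181) | |

The sizes match those given. I'm going to the left ferrule first.

Request:
step_arm([
  [0.17, -0.105, -0.09, 0, 0, 0.024, 0],
  [0.17, -0.105, -0.09, 0, 0, 0.024, 0],
  [0.17, -0.105, -0.09, 0, 0, 0.024, 0],
  [0.17, -0.105, -0.09, 0, 0, 0.024, 0],
  [0.17, -0.105, -0.09, 0, 0, 0.024, 0],
  [0.17, -0.105, -0.09, 0, 0, 0.024, 0],
  [0.17, -0.105, -0.09, 0, 0, 0.024, 0],
  [0.17, -0.105, -0.09, 0, 0, 0.024, 0],
  [0, 0, 0, 0, 0, 0, 0],
  [0, 0, 0, 0, 0, 0, 0],
])

```text
t: 1.1
tcp_pos: [422.1, 307.9, 158.8]
tool_rot: [-3.14, -0.002, 3.136]
ft_force: [0.3, 0.9, 0.6]
opening: 85.2
grip_force: 0.0
```

Request:
step_arm([
  [0.012, 0.003, -0.1, 0, 0, 0, 0],
  [0, 0, -0.12, 0, 0, 0, 0],
  [0, 0, -0.1, 0, 0, 0, 0],
  [0, 0, -0.065, 0, 0, 0, 0],
  [0, 0, 0, 0, 0, 0, 0],
  [0, 0, 0, 0, 0, 0, 1],
  [0, 0, 0, 0, 0, 0, 1],
  [0, 0, 0, 0, 0, 0, 1],
  [0, 0, 0, 0, 0, 0, 1],
  [0, 0, 0, 0, 0, 0, 1],
])

```text
t: 2.1
tcp_pos: [424.9, 310.0, 84.1]
tool_rot: [3.14, 0.002, 3.138]
ft_force: [-1.2, 0.4, 6.2]
opening: 28.4
grip_force: 59.0
```

Request:
step_arm([
  [0, 0, 0, 0, 0, 0, 1],
  [0, 0, 0.03, 0, 0, 0, 1],
  [0, 0, 0.1, 0, 0, 0, 1],
  [0, 0, 0.15, 0, 0, 0, 1],
  [0, 0, 0.1, 0, 0, 0, 1],
  [0, 0, 0, 0, 0, 0, 1],
])

```text
t: 2.7
tcp_pos: [426.1, 310.6, 162.1]
tool_rot: [3.138, 0.005, 3.138]
ft_force: [0.7, -0.3, -0.6]
opening: 28.6
grip_force: 59.2
```

```bash
python3 - <<'E'
from h import *
p,d=r.snapshot("scene");s=r.get_state();print(s['tcp_pos'],s['ft_force'],s['opening'])
u,v=proj("scene",np.array(s['tcp_pos'])-[0,0,60]).astype(int);a=p[max(0,v-75):v+75,u-100:u+100,::-1]
cv2.imwrite("pics/g1.png",cv2.resize(a,None,fx=3,fy=3))
E
```

```text
[425.2582339  310.01137609 160.30726142] [-0.16920251 -0.36524543 -0.79503686] 28.30323307834401
```

View pics/g1.png

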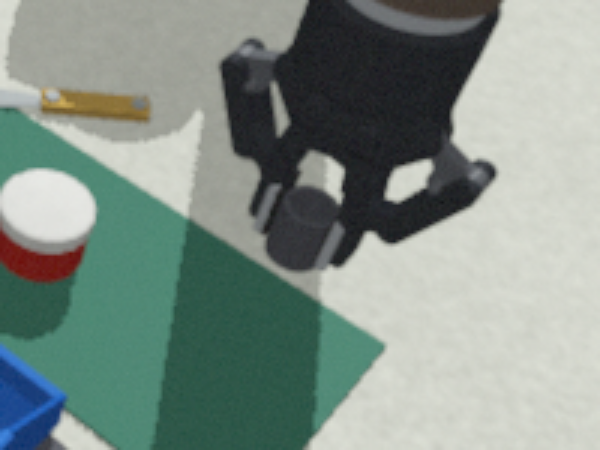

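The ferrule is held upright between the pads at (305,230) and the tin hasn't moved. Next it goes to the ferrule bin.

Request:
step_arm([
  [0.03, -0.1, 0.01, 0, 0, 0, 1],
  [0.07, -0.2, 0.01, 0, 0, 0, 1],
  [0.07, -0.2, 0.01, 0, 0, 0, 1],
  [0.07, -0.2, 0.01, 0, 0, 0, 1],
  [0.07, -0.2, 0, 0, 0, 0, 1],
  [0.07, -0.2, 0, 0, 0, 0, 1],
  [0.07, -0.2, 0, 0, 0, 0, 1],
  [0.07, -0.2, 0, 0, 0, 0, 1],
  [0.07, -0.2, 0, 0, 0, 0, 1],
  [0.07, -0.2, 0, 0, 0, 0, 1],
])

```text
t: 3.75
tcp_pos: [555.8, -72.1, 165.1]
tool_rot: [3.141, -0.003, 3.138]
ft_force: [0.6, -0.0, -1.9]
opening: 28.2
grip_force: 59.3
```

Request:
step_arm([
  [0.07, -0.2, 0, 0, 0, 0.01, 1],
  [0.07, -0.2, 0, 0, 0, 0.01, 1],
  [0.07, -0.2, 0, 0, 0, 0, 1],
  [0.07, -0.2, 0, 0, 0, 0, 1],
  [0.05, -0.12, 0, 0, 0, 0, 1],
  [0.038, -0.123, 0, 0, 0, 0, 1],
  [0, 0, 0, 0, 0, 0, 1],
  [0, 0, 0, 0, 0, 0, 1],
])

```text
t: 4.55
tcp_pos: [629.0, -279.2, 164.5]
tool_rot: [3.14, -0.003, -3.115]
ft_force: [0.4, 0.1, -1.1]
opening: 28.4
grip_force: 59.3
```

Request:
step_arm([
  [-0.065, 0.2, 0, 0, 0, 0, 1],
  [0, 0, 0, 0, 0, 0, 1],
  [0, 0, -0.15, 0, 0, 0, 1],
  [0, 0, -0.15, 0, 0, 0, 1],
  [0, 0, -0.06, 0, 0, 0, 1],
  [0, 0, 0, 0, 0, 0, 1],
  [0, 0, 0, 0, 0, 0, 1],
])

```text
t: 5.25
tcp_pos: [617.4, -238.8, 95.6]
tool_rot: [-3.141, 0.0, -3.113]
ft_force: [0.0, 0.1, -0.9]
opening: 28.5
grip_force: 59.5
```

```bash
python3 - <<'E'
from h import *
p,d=r.snapshot("scene");s=r.get_state();print(s['tcp_pos'],s['ft_force'])
a=p[110:260,120:320,::-1]
cv2.imwrite("pics/g2.png",cv2.resize(a,None,fx=4,fy=4,interpolation=cv2.INTER_CUBIC))
E
```

```text
[ 618.00726656 -239.13232665   96.40054846] [0.20025445 0.13929301 0.12901601]
```

View pics/g2.png

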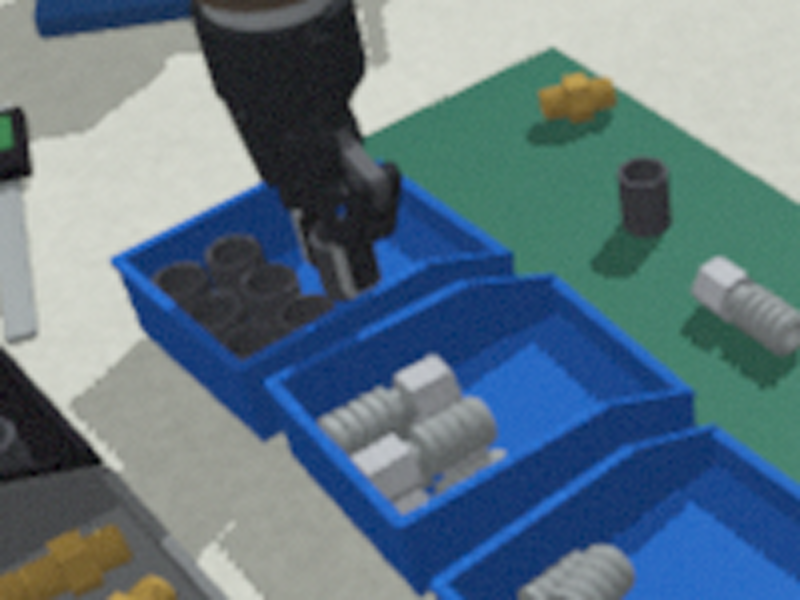

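The ferrule hangs just in front of the stock, clear of the side walls. I'll lower it slowly and watch the force.

Request:
step_arm([
  [-0.01, 0, -0.025, 0, 0, 0, 1],
  [0, 0, -0.015, 0, 0, 0, 1],
  [0, 0, 0, 0, 0, 0, 1],
])

```text
t: 5.6
tcp_pos: [615.1, -239.2, 87.2]
tool_rot: [-3.141, 0.001, -3.114]
ft_force: [0.0, 0.1, -0.6]
opening: 28.3
grip_force: 59.6
```

Request:
step_arm([
  [0, 0, -0.008, 0, 0, 0, 1],
  [0, 0, 0, 0, 0, 0, 1],
])

```text
t: 5.8
tcp_pos: [615.2, -239.2, 87.1]
tool_rot: [-3.141, 0.001, -3.114]
ft_force: [-3.0, 1.6, 6.7]
opening: 28.3
grip_force: 60.2
```

Request:
step_arm([
  [0, 0, 0, 0, 0, 0, 0.5],
  [0, 0, 0, 0, 0, 0, 0.5],
  [0, 0, 0, 0, 0, 0, 0.5],
  [0, 0, 0.06, 0, 0, 0, 0.5],
  [0, 0, 0.2, 0, 0, 0, 0.5],
  [0, 0, 0.15, 0, 0, 0, 0.5],
  [0, 0, 0, 0, 0, 0, 0.5],
])

```text
t: 6.5
tcp_pos: [618.1, -240.2, 174.2]
tool_rot: [-3.137, 0.011, -3.113]
ft_force: [0.4, -0.4, -0.2]
opening: 42.9
grip_force: 0.0
```

Request:
step_arm([
  [-0.16, 0.063, 0, 0, 0, 0, 0.3],
  [-0.16, 0.063, 0, 0, 0, 0, 0.3],
  [-0.16, 0.063, 0, 0, 0, 0, 0.3],
  [-0.16, 0.063, 0, 0, 0, 0, 0.3],
  [-0.162, 0.065, 0, 0, 0, 0, 0.3],
  [0, 0, -0.15, 0, 0, 0, 0.3],
  [0, 0, -0.15, 0, 0, 0, 0.3],
  [0, 0, -0.085, 0, 0, 0, 0.3],
  [0, 0, -0.035, 0, 0, 0, 0.3],
  [0, 0, 0, 0, 0, 0, 0.3],
])

```text
t: 7.5
tcp_pos: [454.1, -175.4, 82.6]
tool_rot: [3.141, -0.002, -3.113]
ft_force: [-0.3, -0.3, -0.1]
opening: 59.9
grip_force: 0.0
```

Request:
step_arm([
  [0, 0, 0, 0, 0, 0, 1],
  [0, 0, 0, 0, 0, 0, 1],
  [0, 0, 0, 0, 0, 0, 1],
  [0, 0, 0, 0, 0, 0, 1],
  [0, 0, 0.05, 0, 0, 0, 1],
  [0, 0, 0.15, 0, 0, 0, 1],
  [0, 0, 0.15, 0, 0, 0, 1],
  [0, 0, 0.05, 0, 0, 0, 1],
  [0, 0, 0, 0, 0, 0, 1],
])

```text
t: 8.4
tcp_pos: [455.8, -176.1, 165.1]
tool_rot: [-3.14, 0.004, -3.113]
ft_force: [0.6, 0.4, 0.0]
opening: 28.4
grip_force: 59.2
```

Request:
step_arm([
  [0.147, -0.082, 0, 0, 0, 0, 1],
  [0.147, -0.082, 0, 0, 0, 0, 1],
  [0.147, -0.082, 0, 0, 0, 0, 1],
  [0.147, -0.082, 0, 0, 0, 0, 1],
  [0, 0, 0, 0, 0, 0, 1],
  [0, 0, -0.15, 0, 0, 0, 1],
  [0, 0, -0.15, 0, 0, 0, 1],
  [0, 0, -0.06, 0, 0, 0, 1],
  [0, 0, -0.02, 0, 0, 0, 1],
  [0, 0, 0, 0, 0, 0, 1],
])

```text
t: 9.4
tcp_pos: [571.0, -240.5, 87.6]
tool_rot: [3.14, -0.002, -3.113]
ft_force: [-0.2, 0.6, 2.5]
opening: 28.4
grip_force: 59.1
```

Contact is starting (2.5 N), so I'll press slightly further, release and rise.

Request:
step_arm([
  [0, 0, -0.006, 0, 0, 0, 1],
  [0, 0, 0, 0, 0, 0, 0.5],
  [0, 0, 0, 0, 0, 0, 0.5],
  [0, 0, 0, 0, 0, 0, 0.5],
  [0, 0, 0.06, 0, 0, 0, 0.5],
  [0, 0, 0.2, 0, 0, 0, 0.5],
  [0, 0, 0.14, 0, 0, 0, 0.5],
  [0, 0, 0, 0, 0, 0, 0.5],
])

```text
t: 10.2
tcp_pos: [575.1, -242.4, 172.2]
tool_rot: [-3.137, 0.01, -3.113]
ft_force: [0.7, -0.6, 1.2]
opening: 42.4
grip_force: 0.0
```

Request:
step_arm([
  [-0.098, -0.031, 0, 0, 0, 0.087, 0.2],
  [-0.098, -0.031, 0, 0, 0, 0.087, 0],
  [-0.098, -0.031, 0, 0, 0, 0.087, 0],
  [-0.098, -0.031, 0, 0, 0, 0.087, 0],
  [-0.098, -0.031, 0, 0, 0, 0.087, 0],
  [-0.098, -0.031, 0, 0, 0, 0.087, 0],
  [-0.098, -0.031, 0, 0, 0, 0.087, 0],
  [-0.1, -0.03, 0, 0, 0, 0.084, 0],
  [0, 0, -0.15, 0, 0, 0, 0],
  [0, 0, 0, 0, 0, 0, 0],
])

```text
t: 11.2
tcp_pos: [412.4, -289.4, 133.5]
tool_rot: [3.135, 0.001, -2.026]
ft_force: [-0.6, -0.5, -1.3]
opening: 85.4
grip_force: 0.0
```

Request:
step_arm([
  [0.005, 0, -0.15, 0, 0, 0, 0],
  [0, 0, -0.1, 0, 0, 0, 0],
  [0, 0, -0.04, 0, 0, 0, 0],
  [0, 0, 0, 0, 0, 0, 0],
  [0, 0, 0, 0, 0, 0, 1],
  [0, 0, 0, 0, 0, 0, 1],
  [0, 0, 0, 0, 0, 0, 1],
  [0, 0, 0, 0, 0, 0, 1],
  [0, 0, 0, 0, 0, 0, 1],
  [0, 0, 0, 0, 0, 0, 1],
])

```text
t: 12.2
tcp_pos: [417.0, -291.2, 79.5]
tool_rot: [-3.139, -0.0, -2.025]
ft_force: [-0.2, -0.3, 6.9]
opening: 44.4
grip_force: 61.7
```

Request:
step_arm([
  [0, 0, 0.04, 0, 0, 0, 1],
  [0, 0, 0.15, 0, 0, 0, 1],
  [0, 0, 0.16, 0, 0, 0, 1],
  [0, 0, 0.1, 0, 0, 0, 1],
  [0.03, 0.1, 0, 0, 0, -0.05, 1],
  [0.07, 0.19, 0, 0, 0, -0.075, 1],
  [0.07, 0.19, 0, 0, 0, -0.075, 1],
  [0.07, 0.19, 0, 0, 0, -0.075, 1],
  [0.07, 0.19, 0, 0, 0, -0.075, 1],
  [0.07, 0.19, 0, 0, 0, -0.075, 1],
])

```text
t: 13.2
tcp_pos: [492.1, -79.1, 168.5]
tool_rot: [-3.142, -0.0, -2.698]
ft_force: [0.8, -0.7, -1.5]
opening: 45.1
grip_force: 61.5
```

```bash
python3 - <<'E'
from h import *
p,d=r.snapshot("scene");s=r.get_state();print(s['tcp_pos'],s['tool_rot'],s['ft_force'],s['opening'])
u,v=proj("scene",np.array(s['tcp_pos'])-[0,0,60]).astype(int);a=p[max(0,v-100):v+100,max(0,u-130):u+130,::-1]
cv2.imwrite("pics/g3.png",cv2.resize(a,None,fx=3,fy=3,interpolation=cv2.INTER_CUBIC))
E
```

```text
[494.19419297 -73.94320572 168.62945081] [ 3.13816234  0.00424145 -2.69578446] [ 1.54526911  3.64158977 -1.21033668] 44.61295396743088
```

View pics/g3.png

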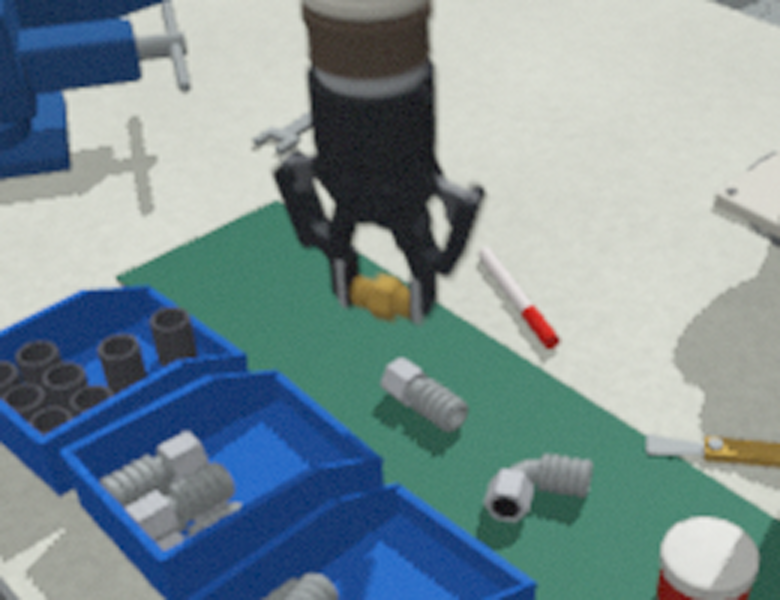

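Both ferrules stand in their bin at (122,363) and (172,335). The nipple is held level at (383,295).

Request:
step_arm([
  [0.0725, 0.18, 0, 0, 0, -0.035, 1],
  [0.0725, 0.18, 0, 0, 0, -0.035, 1],
  [0.0725, 0.18, 0, 0, 0, -0.035, 1],
  [0.0725, 0.18, 0, 0, 0, -0.035, 1],
  [0.0725, 0.18, 0, 0, 0, -0.035, 1],
  [0.0725, 0.18, 0, 0, 0, -0.035, 1],
  [0.0725, 0.18, 0, 0, 0, -0.035, 1],
  [0.0725, 0.18, 0, 0, 0, -0.035, 1],
  [0, 0, 0, 0, 0, 0, 1],
  [0, 0, 0, 0, 0, 0, 1],
])

```text
t: 14.25
tcp_pos: [607.6, 207.9, 167.5]
tool_rot: [-3.141, -0.001, -3.13]
ft_force: [-0.2, -0.5, -0.5]
opening: 44.4
grip_force: 61.7
```

Request:
step_arm([
  [0, 0, -0.15, 0, 0, 0, 1],
  [0, 0, -0.15, 0, 0, 0, 1],
  [0, 0, -0.09, 0, 0, 0, 1],
  [0, 0, -0.03, 0, 0, 0, 1],
  [0, 0, -0.01, 0, 0, 0, 1],
  [0, 0, 0, 0, 0, 0, 1],
])

```text
t: 14.85
tcp_pos: [608.0, 206.0, 83.0]
tool_rot: [-3.141, 0.0, -3.133]
ft_force: [-0.7, 0.1, -0.6]
opening: 44.5
grip_force: 61.8
```

Request:
step_arm([
  [0, 0, -0.007, 0, 0, 0, 1],
  [0, 0, 0, 0, 0, 0, 1],
])

```text
t: 15.05
tcp_pos: [608.5, 206.5, 82.6]
tool_rot: [-3.141, 0.002, -3.133]
ft_force: [-2.4, -2.1, 5.2]
opening: 44.7
grip_force: 62.5
```

Request:
step_arm([
  [0, 0, 0, 0, 0, 0, 0.3],
  [0, 0, 0, 0, 0, 0, 0.3],
  [0, 0, 0, 0, 0, 0, 0.3],
  [0, 0, 0.06, 0, 0, 0, 0.3],
  [0, 0, 0.2, 0, 0, 0, 0.3],
  [0, 0, 0.15, 0, 0, 0, 0.3],
  [0, 0, 0, 0, 0, 0, 0.3],
])

```text
t: 15.75
tcp_pos: [611.2, 208.5, 169.4]
tool_rot: [3.138, 0.011, -3.132]
ft_force: [0.6, 0.1, 1.1]
opening: 59.8
grip_force: 0.0
```

Request:
step_arm([
  [-0.1075, -0.106, 0, 0, 0, -0.091, 0.3],
  [-0.1075, -0.106, 0, 0, 0, -0.091, 0.3],
  [-0.1075, -0.106, 0, 0, 0, -0.091, 0.3],
  [-0.1075, -0.106, 0, 0, 0, -0.091, 0.3],
  [-0.1075, -0.106, 0, 0, 0, -0.091, 0.3],
  [-0.1075, -0.106, 0, 0, 0, -0.091, 0.3],
  [-0.1075, -0.104, 0, 0, 0, -0.092, 0.3],
  [0, 0, -0.15, 0, 0, 0, 0.2],
  [0, 0, 0, 0, 0, 0, 0.2],
  [0, 0, 0, 0, 0, 0, 0.2],
])

```text
t: 16.75
tcp_pos: [457.4, 59.4, 132.8]
tool_rot: [-3.141, -0.001, 2.149]
ft_force: [0.8, 0.2, 0.0]
opening: 68.6
grip_force: 0.0
```

Request:
step_arm([
  [0, 0.003, -0.13, 0, 0, 0, 0.2],
  [0, 0, -0.1, 0, 0, 0, 0.2],
  [0, 0, -0.04, 0, 0, 0, 0.2],
  [0, 0, 0, 0, 0, 0, 0.2],
  [0, 0, 0, 0, 0, 0, 1],
  [0, 0, 0, 0, 0, 0, 1],
  [0, 0, 0, 0, 0, 0, 1],
  [0, 0, 0, 0, 0, 0, 1],
  [0, 0, 0, 0, 0, 0, 1],
  [0, 0, 0, 0, 0, 0, 1],
])

```text
t: 17.75
tcp_pos: [458.3, 60.0, 79.9]
tool_rot: [3.14, 0.001, 2.149]
ft_force: [-0.9, -0.6, 5.3]
opening: 24.0
grip_force: 58.3
```

Request:
step_arm([
  [0, 0, 0.03, 0, 0, 0, 1],
  [0, 0, 0.12, 0, 0, 0, 1],
  [0, 0, 0.15, 0, 0, 0, 1],
  [0, 0, 0.12, 0, 0, 0, 1],
  [0, 0, 0.03, 0, 0, 0, 1],
  [0, 0, 0, 0, 0, 0, 1],
])

```text
t: 18.35
tcp_pos: [458.1, 60.0, 169.5]
tool_rot: [3.139, 0.001, 2.149]
ft_force: [-0.5, -0.0, -2.7]
opening: 23.9
grip_force: 58.9
```

```bash
python3 - <<'E'
from h import *
p,d=r.snapshot("scene");s=r.get_state();print(s['tcp_pos'],s['tool_rot'],s['ft_force'],s['opening'])
a=p[100:370,170:440,::-1]
cv2.imwrite("pics/g4.png",cv2.resize(a,(600,600),interpolation=cv2.INTER_CUBIC))
E
```

```text
[457.25605476  59.89627416 168.39676044] [-3.14150044e+00 -4.90555697e-05  2.14875923e+00] [-0.29396399 -0.21044023 -2.20012199] 24.046339688284256
```

View pics/g4.png

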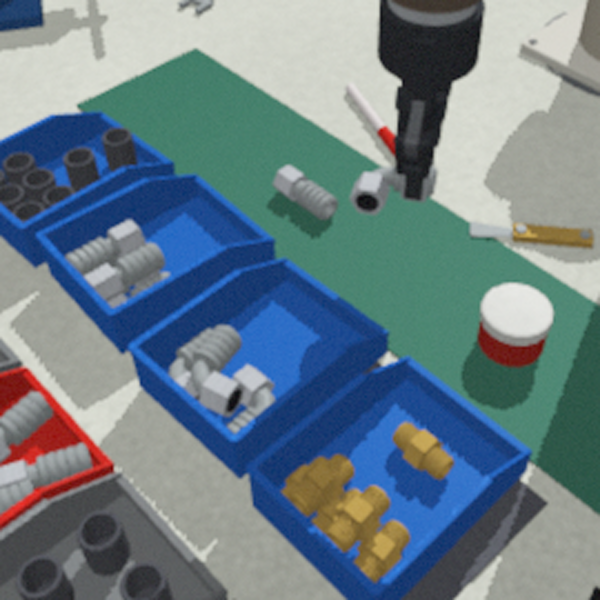

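The nipple lies flat in its bin at (422,450), the elbow is held level, and the tin hasn't moved.

Request:
step_arm([
  [0.087, -0.011, 0, 0, 0, 0.093, 1],
  [0.087, -0.011, 0, 0, 0, 0.093, 1],
  [0.087, -0.011, 0, 0, 0, 0.093, 1],
  [0.087, -0.011, 0, 0, 0, 0.093, 1],
  [0.087, -0.011, 0, 0, 0, 0.093, 1],
  [0.087, -0.011, 0, 0, 0, 0.093, 1],
  [0.087, -0.011, 0, 0, 0, 0.093, 1],
  [0, 0, 0, 0, 0, 0, 1],
  [0, 0, 0, 0, 0, 0, 1],
  [0, 0, 0, 0, 0, 0, 1],
])

```text
t: 19.4
tcp_pos: [577.8, 44.6, 167.4]
tool_rot: [-3.141, -0.003, -3.113]
ft_force: [-0.4, 0.1, -2.0]
opening: 23.9
grip_force: 58.9
```

Request:
step_arm([
  [0, 0, -0.15, 0, 0, 0, 1],
  [0, 0, -0.14, 0, 0, 0, 1],
  [0, 0, -0.09, 0, 0, 0, 1],
  [0, 0, -0.03, 0, 0, 0, 1],
  [0, 0, -0.01, 0, 0, 0, 1],
  [0, 0, 0, 0, 0, 0, 1],
])

```text
t: 20.0
tcp_pos: [579.6, 44.6, 85.4]
tool_rot: [3.142, 0.001, -3.112]
ft_force: [0.7, 0.0, -1.5]
opening: 23.9
grip_force: 59.0
```

Request:
step_arm([
  [0, 0, -0.012, 0, 0, 0, 1],
  [0, 0, -0.006, 0, 0, 0, 1],
  [0, 0, 0, 0, 0, 0, 1],
])

```text
t: 20.3
tcp_pos: [580.3, 44.7, 83.0]
tool_rot: [3.141, 0.003, -3.112]
ft_force: [-1.9, -0.0, 3.9]
opening: 23.7
grip_force: 59.8
```

Request:
step_arm([
  [0, 0, 0, 0, 0, 0, 0.5],
  [0, 0, 0, 0, 0, 0, 0.5],
  [0, 0, 0, 0, 0, 0, 0.5],
  [0, 0, 0.06, 0, 0, 0, 0.5],
  [0, 0, 0.2, 0, 0, 0, 0.5],
  [0, 0, 0.15, 0, 0, 0, 0.5],
  [0, 0, 0, 0, 0, 0, 0.5],
])

```text
t: 21.0
tcp_pos: [582.6, 44.8, 169.1]
tool_rot: [3.141, 0.011, -3.112]
ft_force: [1.1, -0.6, 0.0]
opening: 42.5
grip_force: 0.0
```

Request:
step_arm([
  [-0.0485, -0.0467, 0, 0, 0, -0.0925, 0.4],
  [-0.0485, -0.0467, 0, 0, 0, -0.0925, 0.3],
  [-0.0485, -0.0467, 0, 0, 0, -0.0925, 0.2],
  [-0.0485, -0.0467, 0, 0, 0, -0.0925, 0.2],
  [-0.0485, -0.0467, 0, 0, 0, -0.0925, 0.2],
  [-0.0485, -0.0467, 0, 0, 0, -0.0925, 0.2],
  [-0.0485, -0.0467, 0, 0, 0, -0.0925, 0.2],
  [-0.0485, -0.0467, 0, 0, 0, -0.0925, 0.2],
  [-0.0485, -0.0467, 0, 0, 0, -0.0925, 0.2],
  [-0.0485, -0.0467, 0, 0, 0, -0.0925, 0.2],
])

```text
t: 22.0
tcp_pos: [481.8, -49.2, 163.2]
tool_rot: [-3.141, -0.0, 1.712]
ft_force: [0.5, 0.4, -0.7]
opening: 68.1
grip_force: 0.0
```

Request:
step_arm([
  [-0.0485, -0.0467, 0, 0, 0, -0.0925, 0.2],
  [0, 0, -0.15, 0, 0, 0, 0.2],
  [0, 0, 0, 0, 0, 0, 0.2],
  [0, 0, 0, 0, 0, 0, 0.2],
])

```text
t: 22.4
tcp_pos: [472.1, -58.1, 133.0]
tool_rot: [-3.14, -0.0, 1.573]
ft_force: [1.1, -0.4, -0.5]
opening: 68.2
grip_force: 0.0
```

Request:
step_arm([
  [0, 0, -0.13, 0, 0, 0, 0.2],
  [0, 0, -0.1, 0, 0, 0, 0.2],
  [0, 0, -0.04, 0, 0, 0, 0.2],
  [0, 0, 0, 0, 0, 0, 0.2],
  [0, 0, 0, 0, 0, 0, 1],
  [0, 0, 0, 0, 0, 0, 1],
  [0, 0, 0, 0, 0, 0, 1],
  [0, 0, 0, 0, 0, 0, 1],
  [0, 0, 0, 0, 0, 0, 1],
  [0, 0, 0, 0, 0, 0, 1],
])

```text
t: 23.4
tcp_pos: [473.3, -58.2, 80.4]
tool_rot: [3.14, 0.0, 1.573]
ft_force: [-1.8, 0.5, 5.9]
opening: 23.9
grip_force: 57.5
```

Request:
step_arm([
  [0, 0, 0.03, 0, 0, 0, 1],
  [0, 0, 0.12, 0, 0, 0, 1],
  [0, 0, 0.15, 0, 0, 0, 1],
  [0, 0, 0.12, 0, 0, 0, 1],
  [0, 0, 0.03, 0, 0, 0, 1],
  [0, 0, 0, 0, 0, 0, 1],
])

```text
t: 24.0
tcp_pos: [473.2, -58.2, 170.0]
tool_rot: [3.139, 0.0, 1.573]
ft_force: [-0.2, -0.4, -1.9]
opening: 24.0
grip_force: 58.1
```

```bash
python3 - <<'E'
from h import *
p,d=r.snapshot("scene");s=r.get_state();print(s['tcp_pos'],s['tool_rot'],s['ft_force'],s['opening'])
a=p[70:340,170:440,::-1]
cv2.imwrite("pics/g5.png",cv2.resize(a,(600,600),interpolation=cv2.INTER_CUBIC))
E
```

```text
[472.43588431 -58.17200824 168.84534148] [3.14155532e+00 3.97443737e-06 1.57305700e+00] [-0.28861024  0.78555113 -2.16197023] 23.746049040045396
```

View pics/g5.png

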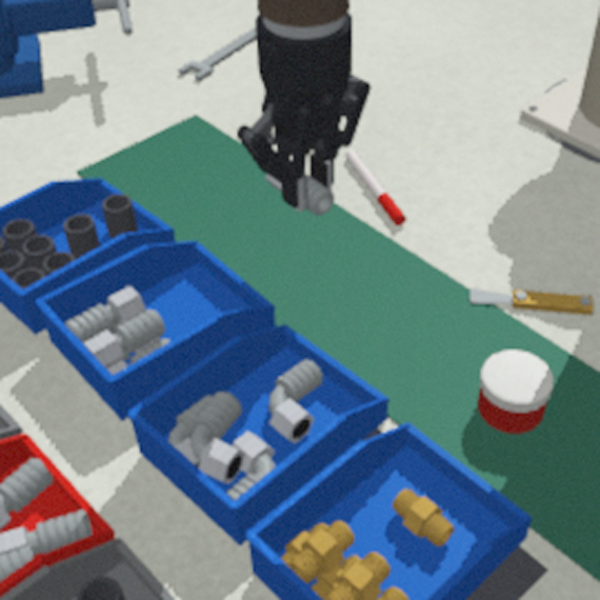

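The elbow lies flat in front of its stock, with its shell at (300,378) and nut at (292,418). The straight fitting is held level, and the tin is still in place.

Request:
step_arm([
  [0.049, -0.017, 0, 0, 0, 0.093, 1],
  [0.049, -0.017, 0, 0, 0, 0.093, 1],
  [0.049, -0.017, 0, 0, 0, 0.093, 1],
  [0.049, -0.017, 0, 0, 0, 0.093, 1],
  [0.049, -0.017, 0, 0, 0, 0.093, 1],
  [0.049, -0.017, 0, 0, 0, 0.093, 1],
  [0.049, -0.017, 0, 0, 0, 0.093, 1],
  [0.049, -0.017, 0, 0, 0, 0.093, 1],
  [0.049, -0.017, 0, 0, 0, 0.093, 1],
  [0.049, -0.017, 0, 0, 0, 0.093, 1],
])

```text
t: 25.05
tcp_pos: [569.8, -92.1, 166.5]
tool_rot: [3.141, -0.005, 3.04]
ft_force: [0.6, 0.3, -1.0]
opening: 24.2
grip_force: 58.3
```

Request:
step_arm([
  [0.049, -0.017, 0, 0, 0, 0.093, 1],
  [0, 0, 0, 0, 0, 0, 1],
  [0, 0, 0, 0, 0, 0, 1],
  [0, 0, -0.15, 0, 0, 0, 1],
  [0, 0, -0.14, 0, 0, 0, 1],
  [0, 0, -0.09, 0, 0, 0, 1],
  [0, 0, -0.03, 0, 0, 0, 1],
  [0, 0, -0.01, 0, 0, 0, 1],
  [0, 0, 0, 0, 0, 0, 1],
])

```text
t: 25.95
tcp_pos: [580.7, -95.6, 85.6]
tool_rot: [-3.141, 0.001, -3.104]
ft_force: [-1.1, 0.3, -1.6]
opening: 23.8
grip_force: 58.2
```

Request:
step_arm([
  [0, 0, -0.012, 0, 0, 0, 1],
  [0, 0, -0.006, 0, 0, 0, 1],
  [0, 0, 0, 0, 0, 0, 1],
])

```text
t: 26.25
tcp_pos: [581.4, -95.7, 83.5]
tool_rot: [-3.141, 0.003, -3.103]
ft_force: [-1.2, 0.0, 4.1]
opening: 24.4
grip_force: 59.0
```

Request:
step_arm([
  [0, 0, 0, 0, 0, 0, 0.5],
  [0, 0, 0, 0, 0, 0, 0.5],
  [0, 0, 0, 0, 0, 0, 0.5],
  [0, 0, 0.06, 0, 0, 0, 0.5],
  [0, 0, 0.2, 0, 0, 0, 0.5],
  [-0.05, 0, 0.15, 0, 0, 0, 0.5],
  [-0.2, 0, 0.1, 0, 0, 0, 0.5],
  [-0.2, 0, 0.1, 0, 0, 0, 0.5],
  [-0.2, 0, 0, 0, 0, 0, 0.5],
  [-0.2, 0, 0, 0, 0, 0, 0.5],
])

```text
t: 27.25
tcp_pos: [409.6, -95.6, 205.1]
tool_rot: [-3.141, 0.003, -3.103]
ft_force: [-0.6, -0.7, -0.7]
opening: 42.7
grip_force: 0.0
```

```bash
python3 - <<'E'
from h import *
p,d=r.snapshot("scene");s=r.get_state();print(s['tcp_pos'],s['ft_force'])
a=p[130:380,140:440,::-1]
cv2.imwrite("pics/g6.png",cv2.resize(a,(720,600),interpolation=cv2.INTER_CUBIC))
E
```

```text
[400.93537551 -94.5240842  202.84816762] [-7.43451272  1.38436333 -0.83217029]
```

View pics/g6.png

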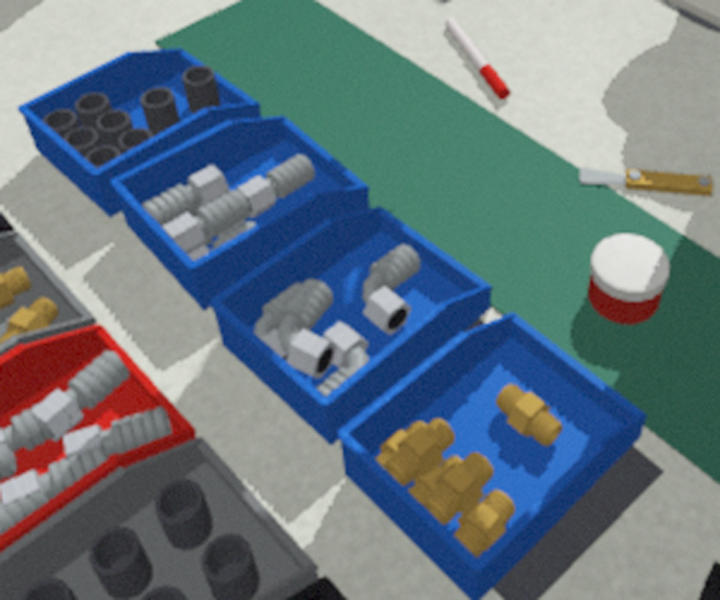

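All five pieces look set down: ferrules at (158,108) and (200,88), straight at (275,185), elbow at (390,285) and nipple at (530,415). The tin is at (628,278). I'll check their heights and tilts by depth before handing in.

```bash
python3 - <<'E'
from h import *
p,d=r.snapshot("top");W=cloud("top",d);W[d==0]=np.nan;x,y,z=W[...,0],W[...,1],W[...,2]
for n,b in dict(nipple=(585,632,175,240),elbow=(560,634,15,95),straight=(550,628,-125,-70),ferrA=(556,588,-258,-224),ferrB=(598,632,-258,-224),tin=(430,500,145,215)).items():
    m=(x>b[0])&(x<b[1])&(y>b[2])&(y<b[3])&(z>(16 if n!='tin' else 20));q=W[m]
    print(n,m.sum(),q[:,:2].min(0).round(),q[:,:2].max(0).round(),"z",np.percentile(q[:,2],[50,90,98]).round(1))
s=r.get_state();print(s['t'],np.abs(s['qvel']).max(),s['tcp_pos'])
E
```

```text
nipple 173 [590. 184.] [619. 231.] z [27.8 32.3 34.3]
elbow 301 [565.  33.] [629.  83.] z [28.4 32.7 34.3]
straight 274 [ 559. -109.] [625. -81.] z [29.2 32.7 34.4]
ferrA 101 [ 556. -254.] [ 583. -225.] z [39.6 45.  46.5]
ferrB 118 [ 599. -251.] [ 627. -224.] z [40.  45.  46.9]
tin 477 [436. 153.] [492. 211.] z [45.1 47.  48.5]
27.35 0.12491977417444358 [404.3113599  -94.83800844 203.29652213]
```

Request:
step_arm([
  [0, 0, 0, 0, 0, 0, 0.5],
  [0, 0, 0, 0, 0, 0, 0.5],
  [0, 0, 0, 0, 0, 0, 0.5],
])

```text
t: 27.65
tcp_pos: [412.0, -95.8, 204.0]
tool_rot: [-3.141, 0.002, -3.103]
ft_force: [-0.3, 0.7, 0.2]
opening: 42.7
grip_force: 0.0
```

```bash
python3 -c "
from cell import r
print(r.finish_job())"
```

```text
the job is handed in; nothing more can be done
None
```

The job is handed in at about 28 s of the 102 s: by the last depth check all five pieces sit on the floors of their own bins, the ferrules upright and the rest flat, and the tin has not moved; the hand-in returned no verdict.

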